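Slide the drawer chest home into the bench corner

ROBOT

A 7-joint arm with a two-finger parallel gripper is mounted at the origin on the work surface. World frame = base frame: x ahead of the robot, y to its left, z up, the work surface at z = 0. Lengths are in m, angles in rad, forces in N, time in s.
With the tool pointing down it reaches from about 0.4 to 0.85 m from the base axis. Payload 4.5 kg.
Tool frame: the origin (TCP) lies on the centre line of the jaws, within the pads' length; the fingertips stand 17 mm ahead of it and the grasp point (between the pads) lies 2 mm behind it (r.tip_reach is the distance from the TCP to the fingertips, in m); z points along the fingers, y is the line along which they close (so a half turn about z gives the same grasp; the last joint's range is limited). The gripper opens to 88 mm and grips with 3 to 60 N. Pads are 18 mm wide; open, the fingers measure 123 mm over their backs; the gripper's body (75 mm by 187 mm) begins 45 mm behind the grasp point.
Start: joints at [-1.296, 0.689, -0.195, 1.565, 0.157, 0.902, -0.215], TCP at [0.149, 0.607, 0.256] pointing down, gripper open.
Joint ranges: [-3.01, 3.01], [-0.46, 2.08], [-1.47, 1.51], [0.13, 2.56], [-1, 4.14], [0.04, 2.09], [-2.66, 2.66]. Speed limits (rad/s): [2.57, 2.57, 3.14, 3.14, 3.14, 3.14, 3.14].

INTERFACE

Orientations are given as a unit quaternion [x, y, z, w].
In Python, from plant import r gives the robot as it stands.
- The arm moves only by the tool step_arm, never from a script. Its argument "steps" is a list of rows, each a list of 7 numbers: the shift along the tool's x, y, z in cm, then the turn, a rotation vector about the tool's x, y, z in degrees, then the gripper's target within -1 to 1 (shut at 1, half-way at 0, fully open at -1). A call has 1 to 8 rows; each row shifts and turns the commanded pose from where the row before left it, along the tool's axes as they then stand; what a row does not reach is not made up. A row lasts 1/8 s, in which the tool goes at most 62.5 mm and 10.7 degrees, less where a joint would pass 70% of its speed; a pose out of reach is approached as far as the arm can. A call with a gripper value outside its range is refused whole. The fingers move at their own pace and stop on an object; "force" is the grip in N (left out, the last holds). Time passes only in rows, so rows that do not move let the fingers close. It gives the time, the measured TCP pose, the force, the opening and the grip force at its end, in the units of the state.
- r.get_state(): the state, without advancing time (a new reading comes with each control period).
- r.snapshot(name): name is "scene" or "top" or "wrist"; returns a dict with "pixels" (420x560x3 uint8, red, green, blue), "fx", "fy", "cx", "cy" (pixels), "cam_to_world" (4x4, takes a point from camera to world coordinates). Camera axes: x right, y down, z forward; pixel columns grow to the right and rows downward; lengths in m; the calibration is good to about 2 mm. A picture is of the moment at which its call begins. There is no depth.
- r.finish_job(): hands the job in; it is judged then, once.
The state is a dict: "clock": time; "q": joint angles; "qd": joint speeds; "joint_torque": joint torques, N m; "tool_pos": TCP position; "eef_rot": TCP orientation; "contact_force": force on the tool from outside, world axes, zero at the start; "moment": the same for the moment, N m; "opening": opening from 0.0 (shut) to 1.0 (fully open); "finger_force": force on a finger pad.
Only numpy, scipy, OpenCV 4.12 (cv2) and the standard library are available. Lean on these libraries where they do the work, as an engineer would, in place of code of your own. Each camera call takes 0.05 s, during which the arm holds its last target. There are 200 camera calls.

TASK

The tall drawer chest has been left out on the jeweller's bench. Push it along the bench top into the corner of the raised wooden rail, so that its back stands flush against the back rail and its side flush against the side rail. It is heavy and narrow, so push it low, near its base, and let it slide: do not let it tip, do not lift it, keep the jar standing on top of it, and leave the other things on the bench where they are.

Things in the scene. Friction and masses are not known exactly. Their poses are not given: they have to be found in the camera images.
- chest: the steel drawer chest, upright and loose on the bench: 100 mm deep (its x), 120 wide (its y), 260 tall, 1.05 to 1.85 kg. Origin: centre of its underside. +x points to its plain back, -x to its front with six drawers (which do not open), +y to its left. Its foot is a dark plinth 45 mm high, its outermost faces; the grey body above is 5 mm further in all round. A level push of 5 to 13 N slides it
- plinth_front (a point): middle of the plinth's front face, 22 mm up (50 mm along the chest's -x). Pushed on the front higher than about 70 mm the chest can tip. Drawer pulls (12 mm across, the lowest 66 mm up) reach 7 mm out beyond this face. A hand held vertically meets the chest's upper part before the fingertips reach the plinth: lean the fingers, tips leading, by about 45 degrees
- plinth_right (a point): middle of the plinth's right face, 22 mm up (60 mm along the chest's -y). Pushed on this side higher than about 80 mm the chest can tip; lean the fingers here too
- chest_back_left (a point): the back left corner of the chest's underside (50 mm along its +x, 60 mm along its +y from its origin)
- chest_back_right (a point): the back right corner of the chest's underside (50 mm along its +x, 60 mm along its -y)
- chest_front_left (a point): the front left corner of the chest's underside (50 mm along its -x, 60 mm along its +y)
- gallery: the raised wooden rail at the corner of the bench, fixed, 45 mm high, 18 thick. Origin: on the bench at the corner where the inner faces of its two arms meet. The back rail's inner face is its plane x = 0 and runs 300 mm along its -y; the side rail's is its plane y = 0 and runs 200 mm along its -x. With the chest home, its back left corner is at this origin and its axes are parallel to these
- jar: a small lidded glass jar, 42 mm across, 45 mm tall, 0.1 kg, standing loose on the chest's flat top. Origin: centre of its underside
- bur_stand: bystander: round three-step stand full of burs, 104 mm across, about 100 mm tall, standing outside the side rail. Origin: centre of its underside
- bench_block: bystander: steel bench block, 65 x 65 x 25 mm, lying on the bench. Origin: centre of its underside
- pliers: bystander: a pair of pliers lying flat, about 140 mm long, 65 mm wide and 13 mm high. Origin: on the bench under its pivot; its x points to the jaws
Things that resemble listed ones, but are neither listed nor needed, are in the scene too. Of the things that look like the jar, the largest one is meant.

How it is judged:
By the outcome, as a careful person would: the job done as asked, in the order asked, and still so for the second after the job is handed in, with the robot touching nothing.
It also fails if it takes over 61 s, if anything falls off the work surface, if the arm or the gripper's body presses on something with over 40 N, if the wrist force passes 120 N, or if a joint passes its speed limit or range.

## Working session

There is one attempt and no reset: what is moved stays moved. The work goes in short steps, Python scripts to look and compute and a tool call to move; the robot and the scene stay as the last step left them, time stands still between calls to the robot, and variables do not carry over. Pictures are saved under pics/ and viewed, at most 10 in all, crops included, and the job is handed in when it is done.

Besides the shell and the picture viewer there is one more tool, called after "Request:" in YAML: its name, and indented under it one key for each argument. step_arm: Moves the arm, as the interface text tells. Its arguments: {"type":"object","properties":{"steps":{"type":"array","items":{"type":"array","items":{"type":"number"}}},"force":{"type":"number"}},"required":["steps"]}

```bash
mkdir -p pics; python3 - <<'E'
from plant import r
import cv2,numpy as np
for n in("scene","top"):
    s=r.snapshot(n); cv2.imwrite(f"pics/{n}0.png",s["pixels"][:,:,::-1]); np.savez(f"{n}0.npz",**s)
    print(n,s["fx"],s["fy"],s["cx"],s["cy"],np.round(s["cam_to_world"],4).tolist())
s=r.get_state();print(s)
E
```

```text
scene 456.83812645635237 456.83812645635237 276.53690839721344 203.87236116007156 [[-0.7763, 0.4581, -0.433, 1.0915], [0.6303, 0.5705, -0.5265, 0.5641], [0.0058, -0.6816, -0.7317, 1.0275], [0.0, 0.0, 0.0, 1.0]]
top 491.44339651603593 491.44339651603593 277.25725740873645 213.45078557884864 [[-0.0072, -0.9934, 0.1142, 0.4577], [-0.9999, 0.0088, 0.0133, -0.0293], [-0.0143, -0.1141, -0.9934, 1.3006], [0.0, 0.0, 0.0, 1.0]]
{'clock': 0.1, 'q': array([-1.29617209,  0.68989825, -0.1945114 ,  1.56623663,  0.1572787 ,
        0.90252778, -0.21510661]), 'qd': array([ 3.27291647e-05, -1.68395822e-03,  1.07092283e-03, -2.12789997e-03,
        1.16057399e-03, -1.01221738e-03,  9.84822756e-04]), 'joint_torque': array([-3.59851496e-03, -5.28500891e+01, -1.27181567e+00, -1.53836578e+01,
       -5.25642559e-02,  2.02839656e-03,  3.50448920e-05]), 'tool_pos': array([0.14897547, 0.60641985, 0.25499207]), 'eef_rot': array([ 1.20096799e-01,  9.92761830e-01, -8.39850487e-04, -4.32303128e-05]), 'contact_force': array([0.01075357, 0.13432448, 0.65541278]), 'moment': array([-0.00152073,  0.00268216, -0.00434144]), 'finger_force': 0.0, 'opening': 1.004207015898939}
```

View pics/scene0.png

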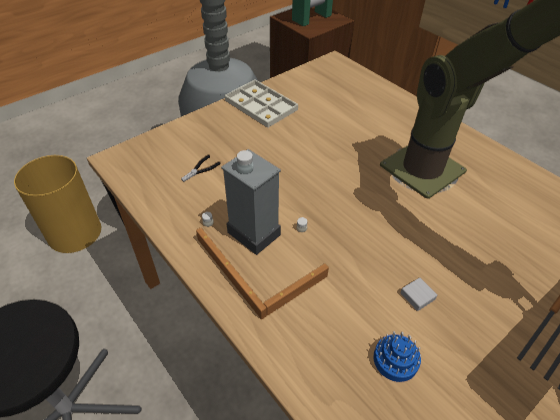

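View pics/top0.png

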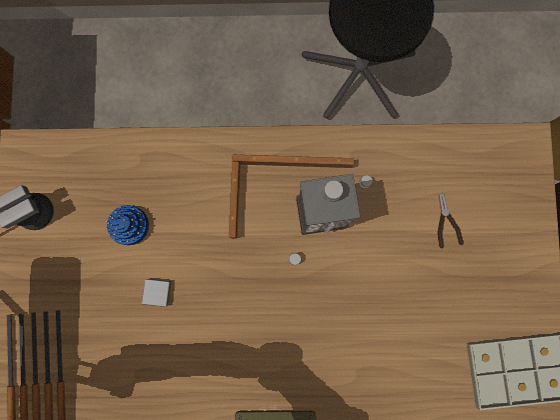

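The scene view shows the chest (plinth about (255,235)) facing the corner at (263,310). In the top view the gallery corner is about (236,160), the chest top is at (329,203) with the jar at (334,189), and the decoy jars are at (367,181) and (295,259). Next I'll zoom in for exact corners.

```bash
cat > h.py <<'E'
import numpy as np,cv2
def ray(s,uv,z):
    M=s["cam_to_world"];d=M[:3,:3]@[(uv[0]-s["cx"])/s["fx"],(uv[1]-s["cy"])/s["fy"],1];o=M[:3,3]
    return (o+d*(z-o[2])/d[2])[:2]
def proj(s,p):
    M=s["cam_to_world"];c=M[:3,:3].T@(np.array(p)-M[:3,3]);return np.array([s["fx"]*c[0]/c[2]+s["cx"],s["fy"]*c[1]/c[2]+s["cy"]])
E
python3 - <<'E'
from h import *
t=dict(np.load("top0.npz"));s=dict(np.load("scene0.npz"))
def orange(im):
    h=cv2.cvtColor(im,cv2.COLOR_RGB2HSV);return h
a=cv2.resize(t["pixels"][145:265,225:385,::-1],None,fx=5,fy=5,interpolation=cv2.INTER_CUBIC)
b=cv2.resize(s["pixels"][145:320,190:335,::-1],None,fx=3.4,fy=3.4,interpolation=cv2.INTER_CUBIC)
cv2.imwrite("pics/t1.png",a);cv2.imwrite("pics/s1.png",b)
for p in [(298,161),(237,205)]: print(t["pixels"][p[1]-8:p[1]+9,p[0]].tolist() if p[0]>280 else t["pixels"][p[1],p[0]-8:p[0]+9].tolist())
E
```

```text
[[143, 111, 82], [140, 110, 76], [142, 110, 79], [105, 78, 54], [148, 98, 63], [141, 92, 61], [139, 98, 61], [138, 92, 57], [143, 93, 59], [129, 85, 49], [68, 46, 28], [71, 45, 27], [73, 50, 37], [110, 80, 56], [146, 113, 82], [142, 109, 75], [131, 100, 69]]
[[149, 114, 81], [124, 84, 55], [140, 91, 54], [135, 86, 53], [134, 87, 51], [137, 91, 59], [134, 91, 53], [104, 67, 37], [51, 34, 20], [66, 44, 27], [95, 71, 50], [90, 68, 46], [91, 71, 50], [91, 69, 49], [88, 64, 44], [90, 68, 48], [108, 81, 58]]
```

View pics/t1.png

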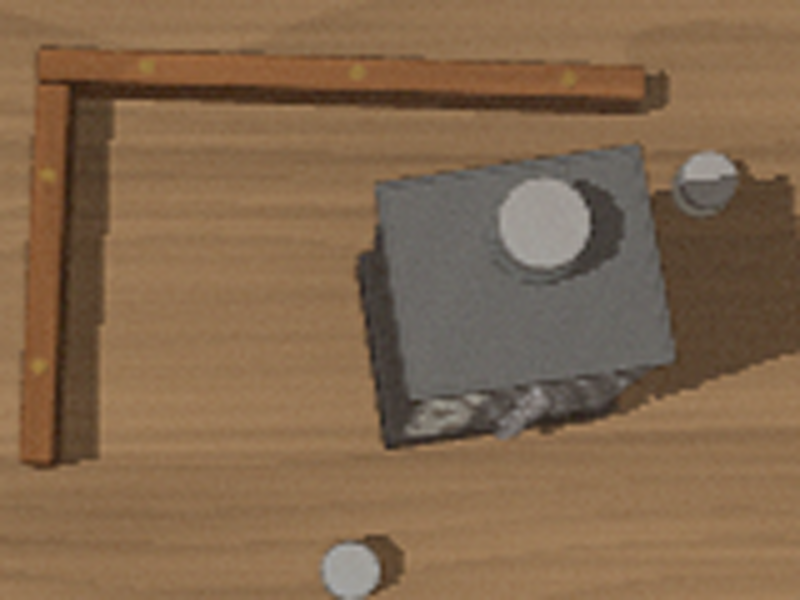

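View pics/s1.png

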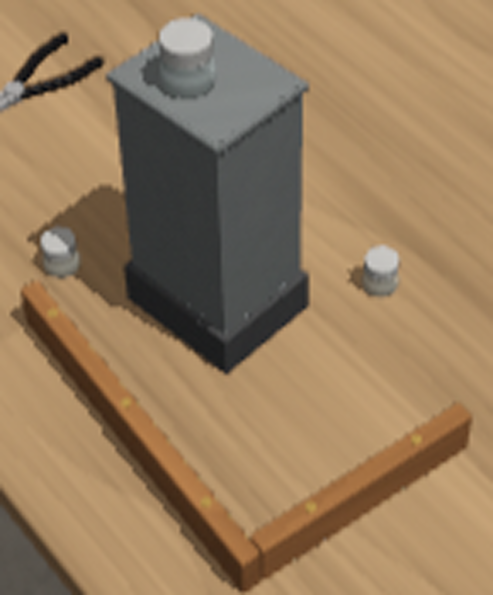

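Top crop: the rails' inner top edges meet at about (70,84). The chest is turned about 9° from the rail, with its front left foot at (387,447). Scene crop: underside corners are back left (226,371), back right (129,300) and front left (308,303).

```bash
cat > m.py <<'E'
from h import *
t=dict(np.load("top0.npz"));s=dict(np.load("scene0.npz"))
T=lambda x,y:((x+.5)/5-.5+225,(y+.5)/5-.5+145)
S=lambda x,y:((x+.5)/3.4-.5+190,(y+.5)/3.4-.5+145)
mm=lambda p:np.round(np.array(p)*1000,1).tolist()
def P(n,s,uv,z): p=ray(s,uv,z);print(n,mm(p));return p
bl=P("bl",s,S(226,371),0);br=P("br",s,S(129,300),0);fl=P("fl",s,S(308,303),0)
P("fl top",t,T(387,447),0)
print("len",np.linalg.norm(bl-br),np.linalg.norm(bl-fl), "yaw",np.degrees([np.arctan2(*(bl-br)[::-1])-np.pi/2,np.arctan2(*(bl-fl)[::-1])]))
for n,p in dict(bl=(376,184),br=(640,146),fr=(673,361),fl=(408,401)).items(): P("toptop "+n,t,T(*p),.26)
a=P("gal corner",t,T(70,84),.045);b=P("back end",t,T(643,96),.045);c=P("side end",t,T(56,460),.045)
print("gal yaw",np.degrees([np.arctan2(*(a-b)[::-1])-np.pi/2,np.arctan2(*(a-c)[::-1])]),np.linalg.norm(a-b),np.linalg.norm(a-c))
P("S corner",s,S(257,541),.045);P("S back end",s,S(38,283),.045);P("S side end",s,S(458,404),.045)
P("jarA",t,T(708,168),.02);P("jarB",t,T(352,571),.02);P("jar",t,T(545,224),.305)
E
python3 m.py
```

```text
bl [647.8, -63.3]
br [666.7, -174.9]
fl [549.8, -76.7]
fl top [551.9, -77.0]
len 0.11319039593770025 0.09894063480794552 yaw [9.59391782 7.77268485]
toptop bl [646.2, -64.2]
toptop br [661.6, -177.7]
toptop fr [568.6, -189.4]
toptop fl [552.5, -76.7]
gal corner [739.5, 87.3]
back end [730.1, -210.6]
side end [543.3, 94.2]
gal yaw [-1.81751977 -1.99531203] 0.2980685081596839 0.19632178489727037
S corner [741.8, 98.6]
S back end [733.3, -204.3]
S side end [547.0, 101.5]
jarA [696.5, -247.5]
jarB [486.1, -57.3]
jar [620.7, -131.7]
```

```bash
cat > g.py <<'E'
# tgt(contact point, heading deg, lean deg): tool-frame shift (cm) and turn (deg) to get there; TCP goal for ref
import numpy as np,sys
from scipy.spatial.transform import Rotation as Ro
from plant import r
def axes(h,lean):
    h,l=np.radians([h,lean]);f=np.array([np.cos(h),np.sin(h),0]);u=np.array([0,0,1])
    z=np.sin(l)*f-np.cos(l)*u;x=np.cos(l)*f+np.sin(l)*u;return np.c_[x,np.cross(z,x),z]
def tgt(c,h,lean):
    s=r.get_state();R=Ro.from_quat(s["eef_rot"]).as_matrix();G=axes(h,lean)
    tcp=np.array(c)-G@[.009,0,.017];v=Ro.from_matrix(R.T@G).as_rotvec(degrees=True)
    print("turn",v.round(2),"then shift",(G.T@(tcp-s["tool_pos"])*100).round(2),"| shift in present axes",(R.T@(tcp-s["tool_pos"])*100).round(2),"tcp",tcp.round(4))
def st():
    s=r.get_state();R=Ro.from_quat(s["eef_rot"]).as_matrix();z=R[:,2]
    c=s["tool_pos"]+R@[.009,0,.017]
    print("t",s["clock"],"tcp",s["tool_pos"].round(4),"contact",c.round(4),"head",np.degrees(np.arctan2(z[1],z[0])).round(1),"lean",np.degrees(np.arccos(-z[2])).round(1),"ytilt",R[2,1].round(3),"q",s["q"].round(2),"F",s["contact_force"].round(1),"op",round(s["opening"],2))
def shift(p):  # to TCP position in present axes
    s=r.get_state();R=Ro.from_quat(s["eef_rot"]).as_matrix();print("shift cm",(R.T@(np.array(p)-s["tool_pos"])*100).round(2))
E
python3 -c "
from g import *
for p in [(.40,.30,.38),(.45,-.02,.42),(.52,-.36,.34)]: shift(p)
tgt((.60,-.24,.20),98.5,38)"
```

```text
shift cm [-31.69 -23.79 -12.46]
shift cm [-44.17 -53.68 -16.41]
shift cm [-59.08 -85.02  -8.35]
turn [-22.49  33.47  65.06] then shift [-75.51  32.1  -53.01] | shift in present axes [-64.65 -73.06   4.84] tcp [ 0.6026 -0.2574  0.2079]
```

Request:
step_arm:
  steps:
    - [-4.5,-3.4,-1.8,0,0,0,-0.2]
    - [-4.5,-3.4,-1.8,0,0,0,-0.2]
    - [-4.5,-3.4,-1.8,0,0,0,-0.2]
    - [-4.5,-3.4,-1.8,0,0,0,-0.2]
    - [-4.5,-3.4,-1.8,0,0,0,-0.2]
    - [-4.5,-3.4,-1.8,0,0,0,-0.2]
    - [-4.5,-3.4,-1.8,0,0,0,-0.2]
    - [-2,-5,-0.6,0,0,0,-0.2]

```text
clock: 1.1
tool_pos: [0.4081, 0.2459, 0.3883]
eef_rot: [0.121, 0.993, 0.001, 0.001]
contact_force: [1.1, -0.5, 0.9]
opening: 0.602
finger_force: 0.0
```

Request:
step_arm:
  steps:
    - [-2,-5,-0.6,0,0,0,-0.2]
    - [-2,-5,-0.6,0,0,0,-0.2]
    - [-2,-5,-0.6,0,0,0,-0.2]
    - [-2,-5,-0.6,0,0,0,-0.2]
    - [-2,-5,-0.6,0,0,0,-0.2]
    - [-2,-5,0,0,0,0,-0.2]
    - [-2,-5,0,0,0,0,-0.2]
    - [-2,-5,0,0,0,0,-0.2]

```text
clock: 2.1
tool_pos: [0.4655, -0.1808, 0.4175]
eef_rot: [0.12, 0.993, 0.0, -0.0]
contact_force: [0.6, -0.0, 0.1]
opening: 0.6
finger_force: 0.0
```

Request:
step_arm:
  steps:
    - [-2,-5,0.5,0,0,0,-0.2]
    - [-2,-5,0.5,0,0,0,-0.2]
    - [-2,-5,1,0,0,0,-0.2]
    - [-2,-5,1,0,0,0,-0.2]
    - [-2,-5,1,0,0,0,-0.2]
    - [0,0,0,0,0,0,-0.2]

```text
clock: 2.85
tool_pos: [0.5008, -0.4501, 0.3746]
eef_rot: [0.123, 0.992, -0.0, -0.002]
contact_force: [-0.7, 1.2, 0.8]
opening: 0.598
finger_force: 0.0
```

```bash
python3 -c "
from g import *
st();tgt((.60,-.26,.20),98.5,38)"
```

```text
t 2.85 tcp [ 0.5008 -0.4501  0.3746] contact [ 0.492  -0.4479  0.3576] head -178.7 lean 0.3 ytilt -0.001 q [ 0.66  0.66  0.01  1.23 -0.01  1.25  1.99] F [-0.7  1.2  0.8] op 0.6
turn [-22.49  33.28  64.66] then shift [ 2.01 12.62 22.73] | shift in present axes [-5.72 19.26 16.62] tcp [ 0.6026 -0.2774  0.2079]
```

Request:
step_arm:
  steps:
    - [0,0,0,-2.8,4.16,8.08,-0.2]
    - [0,0,0,-2.8,4.16,8.08,-0.2]
    - [0,0,0,-2.8,4.16,8.08,-0.2]
    - [0,0,0,-2.8,4.16,8.08,-0.2]
    - [0,0,0,-2.8,4.16,8.08,-0.2]
    - [0,0,0,-2.8,4.16,8.08,-0.2]
    - [0,0,0,-2.8,4.16,8.08,-0.2]
    - [0,0,0,-2.8,4.16,8.08,-0.2]

```text
clock: 3.85
tool_pos: [0.5039, -0.4447, 0.3775]
eef_rot: [0.615, 0.717, 0.213, -0.247]
contact_force: [-0.2, 0.1, 0.2]
opening: 0.603
finger_force: 0.0
```

```bash
python3 -c "
from g import *
st();tgt((.612,-.25,.12),98.5,38);tgt((.612,-.22,.034),98.5,38)"
```

```text
t 3.85 tcp [ 0.5039 -0.4447  0.3775] contact [ 0.5012 -0.4273  0.3697] head 98.6 lean 38.1 ytilt 0.002 q [ 0.78  1.03  0.15  0.6  -0.51  2.07  0.93] F [-0.2  0.1  0.2] op 0.6
turn [-0.07 -0.14  0.25] then shift [-2.84 13.57 29.47] | shift in present axes [-2.97 13.59 29.44] tcp [ 0.6146 -0.2674  0.1279]
turn [-0.07 -0.14  0.25] then shift [-5.8  14.02 38.07] | shift in present axes [-5.95 14.03 38.04] tcp [ 0.6146 -0.2374  0.0419]
```

Request:
step_arm:
  steps:
    - [-0.37,1.7,3.68,0,0,0,-0.2]
    - [-0.37,1.7,3.68,0,0,0,-0.2]
    - [-0.37,1.7,3.68,0,0,0,-0.2]
    - [-0.37,1.7,3.68,0,0,0,-0.2]
    - [-0.37,1.7,3.68,0,0,0,-0.2]
    - [-0.37,1.7,3.68,0,0,0,-0.2]
    - [-0.37,1.7,3.68,0,0,0,-0.2]
    - [0,0,0,0,0,0,-0.2]

```text
clock: 4.85
tool_pos: [0.6003, -0.2864, 0.1573]
eef_rot: [0.612, 0.719, 0.213, -0.249]
contact_force: [0.0, -0.1, -0.5]
opening: 0.6
finger_force: 0.0
```

```bash
python3 -c "
from g import *
st();tgt((.612,-.22,.034),98.5,38)
import cv2
cv2.imwrite('pics/w1.png',r.snapshot('scene')['pixels'][:,:,::-1])"
```

```text
t 4.85 tcp [ 0.6003 -0.2864  0.1573] contact [ 0.5975 -0.2691  0.1495] head 99.1 lean 38.3 ytilt 0.001 q [ 0.55  1.12  0.11  1.07 -0.56  1.49  0.98] F [ 0.  -0.1 -0.5] op 0.6
turn [-0.36 -0.3   0.56] then shift [-3.45  2.14 11.96] | shift in present axes [-3.53  2.18 11.92] tcp [ 0.6146 -0.2374  0.0419]
```

View pics/w1.png

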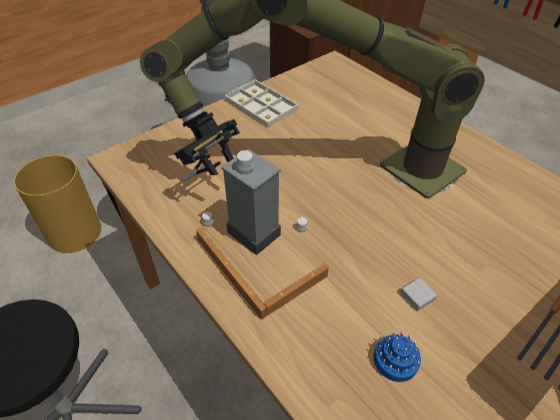

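The gripper hovers on the chest's right side, tips leaning toward it at about (225,165), and nothing has been touched. Lowering to the plinth.

Request:
step_arm:
  steps:
    - [-0.9,0.55,2.95,0,0,0.4,-0.2]
    - [-0.9,0.55,2.95,0,0,0,-0.2]
    - [-0.85,0.55,2.95,0,0,0,-0.2]
    - [-0.85,0.55,2.95,0,0,0,-0.2]
    - [0,0,0,0,0,0,-0.2]

```text
clock: 5.52
tool_pos: [0.6144, -0.2434, 0.0442]
eef_rot: [0.617, 0.717, 0.211, -0.248]
contact_force: [1.1, 0.7, 0.1]
opening: 0.604
finger_force: 0.0
```

```bash
python3 -c "
from g import *
st();tgt((.614,-.20,.034),98.5,38);tgt((.614,-.175,.034),98.5,38)
tgt((.611,-.155,.034),98.5,38)"
```

```text
t 5.525 tcp [ 0.6144 -0.2434  0.0442] contact [ 0.6117 -0.226   0.0364] head 98.8 lean 38.0 ytilt -0.002 q [ 0.5   1.24  0.08  1.13 -0.59  1.3   1.01] F [1.1 0.7 0.1] op 0.6
turn [-0.17 -0.   -0.01] then shift [1.86 0.6  1.75] | shift in present axes [1.86 0.61 1.75] tcp [ 0.6166 -0.2174  0.0419]
turn [-0.17 -0.   -0.01] then shift [3.8  0.97 3.27] | shift in present axes [3.8  0.98 3.27] tcp [ 0.6166 -0.1924  0.0419]
turn [-0.17 -0.   -0.01] then shift [5.4  0.97 4.52] | shift in present axes [5.4  0.98 4.51] tcp [ 0.6136 -0.1724  0.0419]
```

Request:
step_arm:
  steps:
    - [0.7,0.2,0.75,0,0,0,-0.2]
    - [0.7,0.2,0.75,0,0,0,-0.2]
    - [0.7,0.2,0.6,0,0,0,-0.2]
    - [0.4,0,0.31,0,0,0,-0.2]
    - [0.32,0,0.25,0,0,0,-0.2]
    - [0.32,0,0.25,0,0,0,-0.2]
    - [0.32,0,0.25,0,0,0,-0.2]
    - [0.32,0,0.25,0,0,0,-0.2]

```text
clock: 6.52
tool_pos: [0.6148, -0.2, 0.0409]
eef_rot: [0.62, 0.717, 0.209, -0.24]
contact_force: [1.2, -12.5, 4.8]
opening: 0.603
finger_force: 6.3
```

Request:
step_arm:
  steps:
    - [0.32,0,0.25,0,0,0,-0.2]
    - [0.32,0,0.25,0,0,0,-0.2]
    - [0.32,0,0.25,0,0,0,-0.2]
    - [0.32,0,0.25,0,0,0,-0.2]

```text
clock: 7.02
tool_pos: [0.6124, -0.184, 0.0409]
eef_rot: [0.62, 0.717, 0.209, -0.24]
contact_force: [1.9, -11.3, 4.9]
opening: 0.597
finger_force: 6.5
```

```bash
python3 -c "
from g import *
st();
import cv2
a=r.snapshot('scene');np.savez('scene1.npz',**a);im=a['pixels'][:,:,::-1][130:320,130:340]
cv2.imwrite('pics/s2.png',cv2.resize(im,None,fx=3,fy=3,interpolation=cv2.INTER_CUBIC))"
```

```text
t 7.025 tcp [ 0.6124 -0.184   0.0409] contact [ 0.6099 -0.1667  0.0327] head 98.1 lean 37.1 ytilt 0.002 q [ 0.43  1.19  0.06  1.29 -0.63  1.17  1.02] F [  1.9 -11.3   4.9] op 0.6
```

View pics/s2.png

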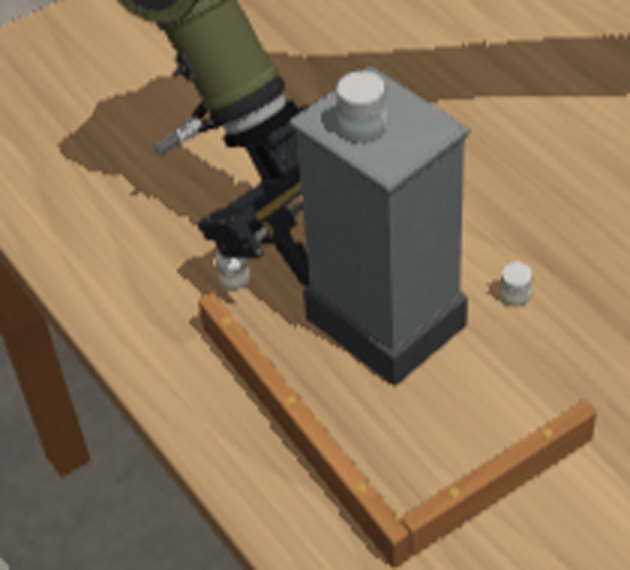

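The chest slides upright under two fingertips at about 11 N, and the jar still stands on top. I'll keep pushing while turning clockwise to the rail's direction.

Request:
step_arm:
  steps:
    - [0.55,0,0.43,-0.62,0,0.79,-0.2]
    - [0.55,0,0.43,-0.62,0,0.79,-0.2]
    - [0.55,0,0.43,-0.62,0,0.79,-0.2]
    - [0.55,0,0.43,-0.62,0,0.79,-0.2]
    - [0.55,0,0.43,-0.62,0,0.79,-0.2]
    - [0.55,0,0.43,-0.62,0,0.79,-0.2]
    - [0.55,0,0.43,-0.62,0,0.79,-0.2]
    - [0.55,0,0.43,-0.62,0,0.79,-0.2]

```text
clock: 8.07
tool_pos: [0.6063, -0.1299, 0.0407]
eef_rot: [0.669, 0.672, 0.225, -0.225]
contact_force: [-3.2, -16.9, 10.1]
opening: 0.599
finger_force: 8.1
```

```bash
python3 -c "
from g import *
st();tgt((.607,-.035,.034),88.1,38)"
```

```text
t 8.075 tcp [ 0.6063 -0.1299  0.0407] contact [ 0.6063 -0.1125  0.0326] head 90.0 lean 37.1 ytilt 0.003 q [ 0.4   1.13  0.02  1.49 -0.76  0.98  1.  ] F [ -3.2 -16.9  10.1] op 0.6
turn [-1.18  0.9   1.77] then shift [ 6.16 -0.25  4.67] | shift in present axes [6.24 0.04 4.58] tcp [ 0.6064 -0.0525  0.0419]
```

Request:
step_arm:
  steps:
    - [0.6,0,0.45,-0.6,0.3,0.8,-0.2]
    - [0.6,0,0.45,-0.6,0.3,0.8,-0.2]
    - [0.6,0,0.45,0,0.3,0,-0.2]
    - [0.6,0,0.45,0,0,0,-0.2]
    - [0.6,0,0.45,0,0,0,-0.2]
    - [0.6,0,0.45,0,0,0,-0.2]
    - [0.6,0,0.45,0,0,0,-0.2]
    - [0.3,0,0.23,0,0,0,-0.2]

```text
clock: 9.07
tool_pos: [0.6078, -0.0699, 0.0409]
eef_rot: [0.678, 0.658, 0.235, -0.228]
contact_force: [-0.5, -8.6, 0.9]
opening: 0.599
finger_force: 4.6
```

```bash
python3 -c "
from g import *
st();
import cv2
a=r.snapshot('scene');np.savez('scene2.npz',**a);im=a['pixels'][:,:,::-1][130:320,130:340]
b=r.snapshot('top');np.savez('top2.npz',**b);im2=b['pixels'][:,:,::-1][140:270,225:375]
A=cv2.resize(im,(420,380),interpolation=cv2.INTER_CUBIC);B=cv2.resize(im2,(380,329),interpolation=cv2.INTER_CUBIC)
o=np.zeros((380,800,3),np.uint8);o[:,:420]=A;o[:329,420:]=B
cv2.imwrite('pics/s3.png',o)"
```

```text
t 9.075 tcp [ 0.6078 -0.0699  0.0409] contact [ 0.6083 -0.0524  0.0331] head 88.2 lean 38.2 ytilt 0.001 q [ 0.35  1.11 -0.03  1.58 -0.84  0.88  1.  ] F [-0.5 -8.6  0.9] op 0.6
```

View pics/s3.png

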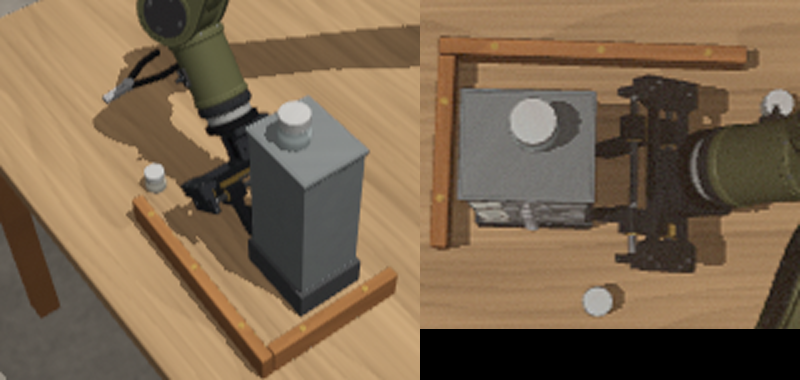

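Both views show the chest upright and parallel to the rails, with about 2–3 cm to the side rail and 8 cm to the back rail. The jar and decoys are undisturbed. I'll close the side gap gently.

Request:
step_arm:
  steps:
    - [0.5,0,0.4,0,0,0,-0.2]
    - [0.5,0,0.4,0,0,0,-0.2]
    - [0.4,0,0.3,0,0,0,-0.2]
    - [0.24,0,0.18,0,0,0,-0.2]
    - [0.16,0,0.12,0,0,0,-0.2]

```text
clock: 9.8
tool_pos: [0.6083, -0.0475, 0.041]
eef_rot: [0.678, 0.658, 0.235, -0.228]
contact_force: [-0.3, -9.2, -1.3]
opening: 0.598
finger_force: 4.4
```

Request:
step_arm:
  steps:
    - [0.16,0,0.12,0,0,0,-0.2]
    - [0.16,0,0.12,0,0,0,-0.2]

```text
clock: 10.05
tool_pos: [0.6083, -0.0438, 0.041]
eef_rot: [0.678, 0.658, 0.235, -0.228]
contact_force: [-0.4, -9.4, -1.5]
opening: 0.602
finger_force: 4.2
```

Request:
step_arm:
  steps:
    - [0.16,0,0.12,0,0,0,-0.2]
    - [0.16,0,0.12,0,0,0,-0.2]

```text
clock: 10.3
tool_pos: [0.6083, -0.0427, 0.0409]
eef_rot: [0.679, 0.658, 0.234, -0.226]
contact_force: [-2.4, -16.4, 3.6]
opening: 0.601
finger_force: 8.2
```

Request:
step_arm:
  steps:
    - [0.16,0,0.12,0,0,0,-0.2]
    - [0,0,0,0,0,0,-0.2]

```text
clock: 10.55
tool_pos: [0.6083, -0.0427, 0.0409]
eef_rot: [0.68, 0.658, 0.233, -0.225]
contact_force: [-2.0, -17.4, 4.1]
opening: 0.602
finger_force: 8.7
```

Request:
step_arm:
  steps:
    - [-1.6,0,-1.2,0,0,0,-0.2]
    - [-2.4,0,-1.8,0,0,0,-0.2]
    - [-2.4,0,-1.8,0,0,0,-0.2]
    - [0,0,-3,0,0,0,-0.2]
    - [0,-2,-5,0,0,0,-0.2]
    - [0,-3,-4,0,0,0,-0.2]

```text
clock: 11.3
tool_pos: [0.5543, -0.1864, 0.1349]
eef_rot: [0.675, 0.659, 0.238, -0.232]
contact_force: [-0.7, -0.1, -0.0]
opening: 0.595
finger_force: 0.0
```

```bash
python3 -c "
from g import *
from h import ray
s=dict(np.load('scene2.npz'))
for n,p in dict(bl=(303,314),fl=(359,268),br=(250,268)).items(): print(n,ray(s,((p[0]+.5)/2-.5+130,(p[1]+.5)/2-.5+130),0).round(4))
st();shift((.40,-.12,.22));tgt((.46,.035,.034),-1.9,38)"
```

```text
bl [0.6616 0.0637]
fl [0.555 0.055]
br [ 0.6713 -0.0386]
t 11.3 tcp [ 0.5543 -0.1864  0.1349] contact [ 0.5547 -0.1688  0.1273] head 88.6 lean 38.8 ytilt 0.001 q [ 0.51  0.99  0.05  1.55 -0.7   1.11  1.01] F [-0.7 -0.1 -0. ] op 0.6
shift cm [ 10.22 -15.58  -2.71]
turn [-56.2   -0.66  70.92] then shift [-15.12 -21.82  -0.  ] | shift in present axes [ 11.25 -11.73  20.98] tcp [0.4425 0.0356 0.0419]
```

Request:
step_arm:
  steps:
    - [2,-3,-0.8,0,0,0,-0.2]
    - [2,-3,-0.8,0,0,0,-0.2]
    - [1.5,-3,-1.5,0,0,0,-0.2]
    - [0,0,-2,-5.6,0,7.1,-0.2]
    - [0,0,-2,-5.6,0,7.1,-0.2]
    - [0,0,-1,-5.6,0,7.1,-0.2]
    - [0,0,0,-5.6,0,7.1,-0.2]
    - [0,0,0,-5.6,0,7.1,-0.2]

```text
clock: 12.3
tool_pos: [0.4599, -0.1904, 0.2305]
eef_rot: [0.875, 0.354, 0.304, -0.128]
contact_force: [0.7, 0.6, -2.0]
opening: 0.6
finger_force: 0.0
```

Request:
step_arm:
  steps:
    - [0,0,0,-5.6,0,7.1,-0.2]
    - [0,0,0,-5.6,0,7.1,-0.2]
    - [0,0,0,-5.6,0,7.1,-0.2]
    - [0,0,0,-5.6,0,7.1,-0.2]
    - [0,0,0,0,0,0,-0.2]

```text
clock: 12.92
tool_pos: [0.4706, -0.2237, 0.2741]
eef_rot: [0.949, 0.085, 0.3, -0.054]
contact_force: [0.2, 0.4, -0.5]
opening: 0.598
finger_force: 0.0
```

```bash
python3 -c "
from g import *
st();tgt((.50,.03,.14),-1.9,38);tgt((.525,.03,.034),-1.9,38)"
```

```text
t 12.925 tcp [ 0.4706 -0.2237  0.2741] contact [ 0.4874 -0.22    0.2654] head 15.3 lean 35.4 ytilt -0.051 q [ 1.13  0.58 -0.78  2.23 -1.    0.04  0.13] F [ 0.2  0.4 -0.5] op 0.6
turn [-10.14   2.99   8.73] then shift [ -7.5  -25.45  10.15] | shift in present axes [ -3.06 -24.04  14.83] tcp [0.4825 0.0306 0.1479]
turn [-10.14   2.99   8.73] then shift [-12.06 -25.54  20.05] | shift in present axes [ -7.17 -23.02  24.87] tcp [0.5075 0.0306 0.0419]
```

The wrist has hit its limits (q5, q6) on this branch. I'll go back through tool-down and reach the front lean from the other side, with the gripper flipped half a turn.

```bash
cat >> g.py <<'E'
def fax(h,lean):  # flipped half turn: leading edge is the tool's -x side
    G=axes(h,lean);G[:,:2]*=-1;return G
def rel(G0,G1): print("turn",Ro.from_matrix(G0.T@G1).as_rotvec(degrees=True).round(2))
def cur(): return Ro.from_quat(r.get_state()["eef_rot"]).as_matrix()
def tgtf(c,h,lean):
    s=r.get_state();R=cur();G=fax(h,lean);tcp=np.array(c)-G@[-.009,0,.017]
    rel(R,G);print("then shift",(G.T@(tcp-s["tool_pos"])*100).round(2),"shift now",(R.T@(tcp-s["tool_pos"])*100).round(2),"tcp",tcp.round(4))
E
python3 -c "
from g import *
D=fax(-125,0)
rel(cur(),D);rel(D,fax(-90,38));rel(fax(-90,38),fax(-2,38))"
```

```text
turn [ 10.82 -34.69 -43.31]
turn [-11.6  -36.79 -33.69]
turn [-54.18   0.   -69.34]
```

Request:
step_arm:
  steps:
    - [0,0,0,1.8,-5.8,-7.2,-0.2]
    - [0,0,0,1.8,-5.8,-7.2,-0.2]
    - [0,0,0,1.8,-5.8,-7.2,-0.2]
    - [0,0,0,1.8,-5.8,-7.2,-0.2]
    - [0,0,0,1.8,-5.8,-7.2,-0.2]
    - [0,0,0,1.8,-5.8,-7.2,-0.2]
    - [0,0,0,0,0,0,-0.2]

```text
clock: 13.8
tool_pos: [0.4723, -0.2208, 0.2669]
eef_rot: [0.897, 0.442, 0.017, -0.008]
contact_force: [-0.4, 0.2, -0.2]
opening: 0.601
finger_force: 0.0
```

```bash
python3 -c "
from g import *
st();rel(cur(),fax(-90,38));shift((.52,-.15,.30))"
```

```text
t 13.8 tcp [ 0.4723 -0.2208  0.2669] contact [ 0.4782 -0.2131  0.2502] head 51.7 lean 2.2 ytilt 0.001 q [ 0.26  0.54  0.17  1.88 -0.19  0.73 -0.11] F [-0.4  0.2 -0.2] op 0.6
turn [-11.74 -38.68 -36.39]
shift cm [ 8.64 -0.52 -2.99]
```

Request:
step_arm:
  steps:
    - [0,0,-0.5,-1.95,-6.4,-6.05,-0.2]
    - [0,0,-0.5,-1.95,-6.4,-6.05,-0.2]
    - [0,0,0,-1.95,-6.4,-6.05,-0.2]
    - [0,0,0,-1.95,-6.4,-6.05,-0.2]
    - [0,0,0,-1.95,-6.4,-6.05,-0.2]
    - [0,0,0,-1.95,-6.4,-6.05,-0.2]
    - [0,0,0,0,0,0,-0.2]

```text
clock: 14.68
tool_pos: [0.4693, -0.2211, 0.2763]
eef_rot: [0.671, 0.667, -0.23, 0.227]
contact_force: [-0.4, -0.5, 0.9]
opening: 0.602
finger_force: 0.0
```

```bash
python3 -c "
from g import *
st();rel(cur(),fax(-2,38));shift((.50,-.10,.32))"
```

```text
t 14.675 tcp [ 0.4693 -0.2211  0.2763] contact [ 0.4693 -0.2244  0.2573] head -90.6 lean 37.7 ytilt -0.003 q [-0.42  0.66  0.65  2.09  0.6   0.51 -0.43] F [-0.4 -0.5  0.9] op 0.6
turn [-54.35  -0.32 -69.69]
shift cm [  6.91   2.97 -10.89]
```

Request:
step_arm:
  steps:
    - [0,0,0,-5.4,0,-7,-0.2]
    - [0,0,0,-5.4,0,-7,-0.2]
    - [0,0,0,-5.4,0,-7,-0.2]
    - [0,0,0,-5.4,0,-7,-0.2]
    - [0,0,0,-5.4,0,-7,-0.2]

```text
clock: 15.3
tool_pos: [0.4604, -0.2334, 0.2775]
eef_rot: [0.49, 0.809, -0.182, 0.268]
contact_force: [-0.1, -0.6, -0.7]
opening: 0.598
finger_force: 0.0
```

```bash
python3 -c "
from g import *
st();rel(cur(),fax(-2,38));shift((.50,-.10,.32))"
```

```text
t 15.3 tcp [ 0.4604 -0.2334  0.2775] contact [ 0.4614 -0.2366  0.2585] head -65.3 lean 37.9 ytilt -0.031 q [-0.35  0.57  0.61  2.32  1.71  0.23 -1.06] F [-0.1 -0.6 -0.7] op 0.6
turn [-38.77  -1.12 -47.15]
shift cm [ 5.18  9.44 -9.78]
```

Request:
step_arm:
  steps:
    - [0,0,0,-5.4,0,-7,-0.2]
    - [0,0,0,-5.4,0,-7,-0.2]
    - [0,0,0,-5.4,0,-7,-0.2]
    - [0,0,0,-5.4,0,-7,-0.2]
    - [0,0,0,-5.4,0,-7,-0.2]
    - [0,0,0,-5.4,0,-6,-0.2]
    - [0,0,0,-5,0,-6,-0.2]
    - [0,0,0,0,0,0,-0.2]

```text
clock: 16.3
tool_pos: [0.458, -0.2383, 0.2769]
eef_rot: [0.046, 0.95, -0.018, 0.309]
contact_force: [0.3, 0.1, -0.5]
opening: 0.596
finger_force: 0.0
```

```bash
python3 -c "
from g import *
st();tgtf((.51,.030,.16),-2,38);tgtf((.525,.030,.034),-2,38)"
```

```text
t 16.3 tcp [ 0.458  -0.2383  0.2769] contact [ 0.4607 -0.2387  0.2579] head -6.2 lean 36.0 ytilt -0.006 q [ 0.84  0.47 -0.44  2.37  3.27  0.24 -1.31] F [ 0.3  0.1 -0.5] op 0.6
turn [-2.53 -1.96 -2.75]
then shift [ 4.74 26.99 10.14] shift now [ 5.71 27.17  9.12] tcp [0.4925 0.0306 0.1679]
turn [-2.53 -1.96 -2.75]
then shift [11.31 27.04 20.99] shift now [11.91 27.4  20.18] tcp [0.5075 0.0306 0.0419]
```

Request:
step_arm:
  steps:
    - [0.5,4.5,0.8,-1.2,-1,-1.4,-0.2]
    - [0.5,4.5,0.8,-1.2,-1,-1.4,-0.2]
    - [0.7,4.5,1.5,0,0,0,-0.2]
    - [0.9,4.5,1.8,0,0,0,-0.2]
    - [1,4.5,2,0,0,0,-0.2]
    - [1,4.5,2.2,0,0,0,-0.2]
    - [0,0,0,0,0,0,-0.2]

```text
clock: 17.18
tool_pos: [0.5091, -0.0001, 0.199]
eef_rot: [0.01, 0.942, 0.008, 0.335]
contact_force: [-0.7, -0.7, -0.1]
opening: 0.603
finger_force: 0.0
```

```bash
python3 -c "
from g import *
st();tgtf((.525,.030,.034),-2,38)"
```

```text
t 17.175 tcp [ 5.091e-01 -1.000e-04  1.990e-01] contact [5.129e-01 2.000e-04 1.801e-01] head 0.8 lean 39.1 ytilt 0.021 q [ 0.5   0.92 -1.19  2.56  2.16  1.18 -0.73] F [-0.7 -0.7 -0.1] op 0.6
turn [1.73 1.1  0.2 ]
then shift [ 9.89  3.07 12.21] shift now [10.11  2.74 12.11] tcp [0.5075 0.0306 0.0419]
```

Request:
step_arm:
  steps:
    - [1.7,0.6,1.9,0,0,0,-0.2]
    - [1.7,0.6,1.9,0,0,0,-0.2]
    - [1.7,0.6,1.9,0,0,0,-0.2]
    - [1.7,0.5,1.9,0,0,0,-0.2]
    - [0,0,0,0,0,0,-0.2]

```text
clock: 17.8
tool_pos: [0.5179, 0.021, 0.1009]
eef_rot: [0.009, 0.944, 0.004, 0.331]
contact_force: [0.1, 0.5, -0.5]
opening: 0.601
finger_force: 0.0
```

```bash
python3 -c "
from g import *
st();tgtf((.525,.030,.034),-2,37)
import cv2
cv2.imwrite('pics/s4.png',r.snapshot('scene')['pixels'][:,:,::-1])"
```

```text
t 17.8 tcp [0.5179 0.021  0.1009] contact [0.5215 0.0212 0.082 ] head 0.1 lean 38.7 ytilt 0.014 q [ 0.47  1.42 -1.46  2.56  2.16  1.72 -0.54] F [ 0.1  0.5 -0.5] op 0.6
turn [1.33 1.67 0.43]
then shift [4.39 0.92 4.05] shift now [4.5  0.86 3.94] tcp [0.5076 0.0306 0.0422]
```

View pics/s4.png

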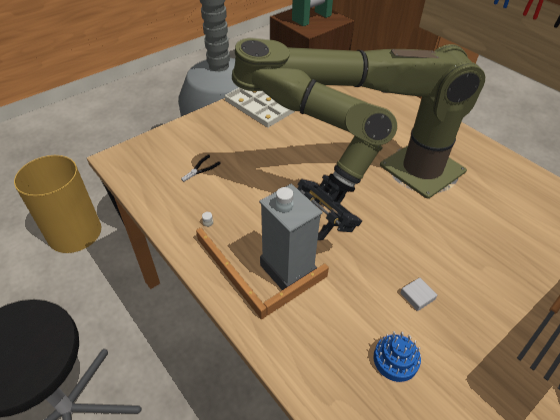

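Scene: the chest is near the side rail, the jar is on top, and the hand is in front of it at (330,215). The elbow is near its limits, so I'll lower with a bit less lean.

Request:
step_arm:
  steps:
    - [0.85,0.15,1.05,0.3,1,0.1,-0.2]
    - [0.85,0.15,1.05,0.3,1,0.1,-0.2]
    - [0.85,0.15,1.05,0.3,1,0.1,-0.2]
    - [0,0,0,0,0,0,-0.2]

```text
clock: 18.35
tool_pos: [0.5187, 0.0267, 0.0614]
eef_rot: [0.016, 0.951, -0.0, 0.308]
contact_force: [-0.0, 0.1, 0.1]
opening: 0.598
finger_force: 0.0
```

```bash
sed -i 's/"contact",c.round(4)/"contact",c.round(4),"flipc",(s["tool_pos"]+R@[-.009,0,.017]).round(4)/' g.py; python3 -c "
from g import *
st();tgtf((.54,.027,.036),-2,35)"
```

```text
t 18.35 tcp [0.5187 0.0267 0.0614] contact [0.5214 0.0268 0.0424] flipc [0.5359 0.0262 0.0529] head -1.1 lean 35.9 ytilt 0.009 q [ 0.46  1.49 -1.41  2.51  2.2   1.72 -0.51] F [-0.   0.1  0.1] op 0.6
turn [ 0.56  0.87 -0.15]
then shift [0.61 0.11 1.6 ] shift now [0.64 0.09 1.6 ] tcp [0.5229 0.0276 0.0448]
```

Request:
step_arm:
  steps:
    - [0.4,0.05,0.75,0.3,0.4,-0.1,-0.2]
    - [0.3,0.05,0.75,0.3,0.4,-0.1,-0.2]
    - [0,0,0.2,0,0,0,-0.2]
    - [-0.33,0,0.23,0,0,0,-0.2]
    - [-0.33,0,0.23,0,0,0,-0.2]
    - [-0.33,0,0.23,0,0,0,-0.2]

```text
clock: 19.1
tool_pos: [0.5356, 0.0272, 0.0448]
eef_rot: [0.016, 0.953, -0.005, 0.302]
contact_force: [-0.3, -0.6, 0.5]
opening: 0.597
finger_force: 0.0
```

```bash
python3 -c "
from g import *
st();tgtf((.64,.024,.036),-2,35)"
```

```text
t 19.1 tcp [0.5356 0.0272 0.0448] contact [0.5381 0.0272 0.0257] flipc [0.5528 0.0267 0.0361] head -2.0 lean 35.2 ytilt -0.001 q [ 0.48  1.51 -1.39  2.45  2.23  1.68 -0.45] F [-0.3 -0.6  0.5] op 0.6
turn [-0.    0.19  0.06]
then shift [-7.15  0.04  5.01] shift now [-7.13  0.03  5.03] tcp [0.6229 0.0246 0.0448]
```

Request:
step_arm:
  steps:
    - [-0.4,0,0.28,0,0,0,-0.2]
    - [-0.4,0,0.28,0,0,0,-0.2]
    - [-0.5,0,0.35,0,0,0,-0.2]
    - [-0.5,0,0.35,0,0,0,-0.2]
    - [-0.5,0,0.35,0,0,0,-0.2]
    - [-0.5,0,0.35,0,0,0,-0.2]
    - [-0.5,0,0.35,0,0,0,-0.2]

```text
clock: 19.98
tool_pos: [0.5694, 0.0252, 0.0441]
eef_rot: [0.011, 0.955, -0.006, 0.298]
contact_force: [-29.5, -5.3, 19.7]
opening: 0.604
finger_force: 14.6
```

Request:
step_arm:
  steps:
    - [-0.5,0,0.35,0,0,0,-0.2]
    - [-0.5,0,0.35,0,0,0,-0.2]
    - [-0.5,0,0.35,0,0,0,-0.2]
    - [-0.5,0,0.35,0,0,0,-0.2]

```text
clock: 20.48
tool_pos: [0.5936, 0.0243, 0.0441]
eef_rot: [0.012, 0.955, -0.006, 0.298]
contact_force: [-29.8, -5.6, 20.9]
opening: 0.6
finger_force: 14.7
```

```bash
python3 -c "
from g import *
st();tgtf((.64,.024,.036),-2,35)"
```

```text
t 20.475 tcp [0.5936 0.0243 0.0441] contact [0.5959 0.0242 0.025 ] flipc [0.6107 0.0238 0.0353] head -1.8 lean 34.7 ytilt -0.004 q [ 0.53  1.49 -1.38  2.27  2.22  1.52 -0.27] F [-29.8  -5.6  20.9] op 0.6
turn [ 0.09 -0.34  0.56]
then shift [-2.43  0.13  1.62] shift now [-2.44  0.1   1.61] tcp [0.6229 0.0246 0.0448]
```

Request:
step_arm:
  steps:
    - [-0.53,0,0.3,0,0,0,-0.2]
    - [-0.53,0,0.3,0,0,0,-0.2]
    - [-0.53,0,0.3,0,0,0,-0.2]

```text
clock: 20.85
tool_pos: [0.6133, 0.0237, 0.0445]
eef_rot: [0.013, 0.955, -0.006, 0.298]
contact_force: [-15.9, -2.4, 4.9]
opening: 0.601
finger_force: 7.6
```

Request:
step_arm:
  steps:
    - [-0.25,0,0.13,0,0,0,-0.2]
    - [-0.25,0,0.15,0,0,0,-0.2]

```text
clock: 21.1
tool_pos: [0.6194, 0.0236, 0.0446]
eef_rot: [0.014, 0.955, -0.006, 0.298]
contact_force: [-14.6, -2.8, 4.0]
opening: 0.604
finger_force: 7.0
```

Request:
step_arm:
  steps:
    - [-0.2,0,0.13,0,0,0,-0.2]
    - [-0.2,0,0.13,0,0,0,-0.2]

```text
clock: 21.35
tool_pos: [0.6221, 0.0236, 0.0445]
eef_rot: [0.013, 0.955, -0.006, 0.296]
contact_force: [-28.7, -5.0, 11.5]
opening: 0.6
finger_force: 14.2
```

Request:
step_arm:
  steps:
    - [-0.16,0,0.11,0,0,0,-0.2]
    - [-0.16,0,0.11,0,0,0,-0.2]

```text
clock: 21.6
tool_pos: [0.6224, 0.0235, 0.0444]
eef_rot: [0.011, 0.956, -0.006, 0.294]
contact_force: [-42.8, -6.9, 24.2]
opening: 0.597
finger_force: 21.8
```

Request:
step_arm:
  steps:
    - [0.4,0,-0.28,0,0,0,-0.2]
    - [1.2,0,-0.8,0,0,0,-0.2]
    - [2.4,0,-1.6,0,0,0,-0.2]
    - [0,0,-2.5,0,0,0,-0.2]
    - [0,-3,-3,0,0,0,-0.2]
    - [0,-3,-3,0,0,0,-0.2]
    - [0,-3,-2,0,0,0,-0.2]
    - [0,-3,-2,0,0,0,-0.2]

```text
clock: 22.6
tool_pos: [0.508, -0.0924, 0.1492]
eef_rot: [0.016, 0.953, -0.005, 0.302]
contact_force: [0.5, -1.4, 0.5]
opening: 0.601
finger_force: 0.0
```

```bash
python3 -c "
from g import *
st()
import cv2
a=r.snapshot('scene');np.savez('scene3.npz',**a);im=a['pixels'][:,:,::-1][180:320,190:335]
b=r.snapshot('top');np.savez('top3.npz',**b);im2=b['pixels'][:,:,::-1][145:250,225:345]
A=cv2.resize(im,(400,386),interpolation=cv2.INTER_CUBIC);B=cv2.resize(im2,(400,350),interpolation=cv2.INTER_CUBIC)
o=np.zeros((386,800,3),np.uint8);o[:,:400]=A;o[:350,400:]=B
o=cv2.convertScaleAbs(o,alpha=1.5,beta=15)
cv2.imwrite('pics/s5.png',o)"
```

```text
t 22.6 tcp [ 0.508  -0.0924  0.1492] contact [ 0.5104 -0.0925  0.1302] flipc [ 0.5251 -0.093   0.1405] head -2.0 lean 35.2 ytilt -0.001 q [ 0.82  1.2  -1.44  2.5   2.08  1.32 -0.29] F [ 0.5 -1.4  0.5] op 0.6
```

View pics/s5.png

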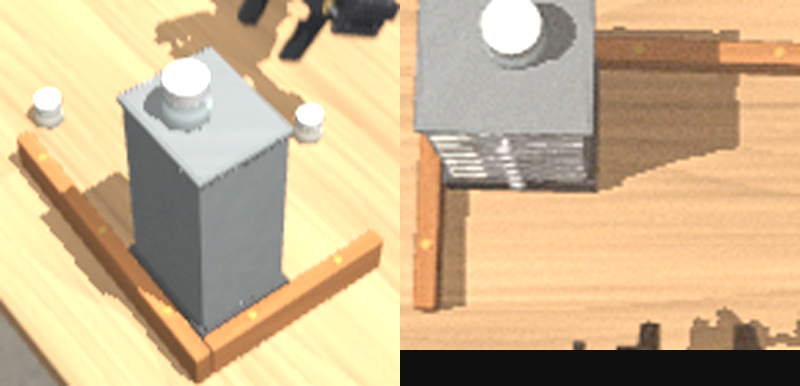

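The chest is in the corner and upright in both views, the jar is still on it and the decoys are in place. I'll zoom on the rail contacts, with numbers.

```bash
python3 - <<'E'
from h import *
t=dict(np.load("top3.npz"));s=dict(np.load("scene3.npz"))
Q=lambda x,y:((x+.5)/3.3333-.5+225,(y+.5)/3.3333-.5+145)
fl=ray(t,Q(446,188),0);fr=ray(t,Q(597,190),0);print("fl",fl,"fr",fr,"yaw",np.degrees(np.arctan2(*(fl-fr)[::-1]))-90,np.linalg.norm(fl-fr))
c=[ray(t,Q(*p),.26) for p in((416,131),(592,135))];print("top fl,fr",c,np.degrees(np.arctan2(*(c[0]-c[1])[::-1]))-90)
for v in (196,198,199,200,201,202,204,208): print(v,t["pixels"][v,230:244].sum(1).tolist())
A=cv2.resize(t["pixels"][185:215,228:258,::-1],(400,400),interpolation=cv2.INTER_NEAREST)
B=cv2.resize(s["pixels"][268:308,235:300,::-1],(400,246),interpolation=cv2.INTER_CUBIC);C=cv2.resize(s["pixels"][260:308,225:290,::-1],(400,295),interpolation=cv2.INTER_CUBIC)
o=np.zeros((600,800,3),np.uint8);o[:400,:400]=A;o[:246,400:]=B;o[260:555,400:]=C
cv2.imwrite("pics/z.png",cv2.convertScaleAbs(o,alpha=2,beta=20))
E
```

```text
fl [ 0.63859396 -0.22853712] fr [ 0.63587123 -0.3487945 ] yaw -1.2970038617377213 0.1202882062997422
top fl,fr [array([ 0.63958204, -0.17044454]), array([ 0.63588467, -0.28303638])] -1.8808411751689533
196 [300, 304, 312, 317, 309, 299, 263, 173, 209, 283, 400, 280, 254, 272]
198 [323, 306, 324, 311, 306, 298, 253, 159, 224, 208, 216, 226, 220, 193]
199 [292, 315, 313, 306, 306, 297, 245, 160, 205, 163, 173, 160, 176, 168]
200 [292, 309, 296, 318, 312, 304, 255, 115, 129, 90, 98, 101, 117, 101]
201 [294, 309, 293, 298, 306, 305, 273, 134, 142, 151, 91, 114, 130, 117]
202 [292, 307, 305, 310, 309, 307, 261, 117, 162, 244, 246, 231, 248, 238]
204 [284, 306, 304, 305, 307, 305, 237, 129, 170, 240, 228, 228, 226, 232]
208 [293, 314, 305, 308, 300, 313, 239, 123, 176, 221, 234, 223, 209, 224]
```

View pics/z.png

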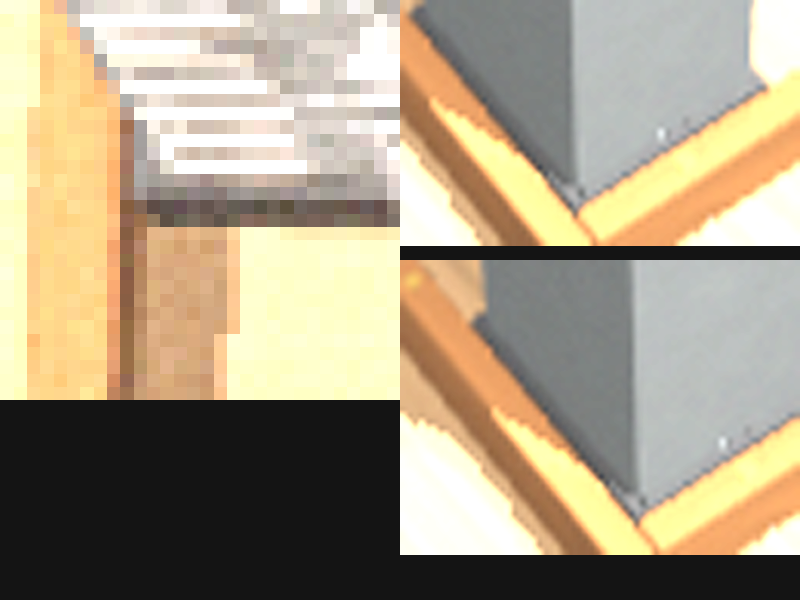

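Zoom: the plinth meets the side rail at about (238,200) with no bench showing between. Both rails run tight along the body, and the yaw (about −1.3 to −1.9°) matches the gallery's (about −1.9°). The hand is clear, so I'm handing in.

```bash
python3 -c "
from plant import r
print(r.finish_job())"
```

```text
the job is handed in; nothing more can be done
None
```

The chest is in the corner, with its back and left side against the rails to within about 1 mm as far as the last pictures show; it stayed upright with the jar on top, nothing else on the bench looked moved, and I handed in at about 23 s with the arm clear (no verdict was returned).

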